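Empty the parts barrel for measuring

ROBOT

A 7-joint arm with a two-finger parallel gripper is mounted at the origin on the work surface. World frame = base frame: x ahead of the robot, y to its left, z up, the work surface at z = 0. Lengths are in m, angles in rad, forces in N, time in s.
With the tool pointing down it reaches from about 0.4 to 0.85 m from the base axis. Payload 10.4 kg.
Tool frame: the origin (TCP) lies at the very end of the fingers, on their centre line; the grasp point (between the pads) lies 19 mm behind it; y points along the fingers, x is the direction in which the jaws open and shut, and the axes are right-handed (so a half turn about y gives the same grasp; the last joint's range is limited). The gripper opens to 87 mm and grips with 3 to 60 N. Pads are 19 mm wide; open, the fingers measure 117 mm over their backs; the gripper's body (75 mm by 190 mm) begins 51 mm behind the grasp point.
Start: joints at [1.24, 0.332, -0.065, 1.46, 0.022, 1.35, -0.088], TCP at [0.189, -0.596, 0.223] pointing down, gripper open.
Joint ranges: [-2.6, 2.6], [-0.5, 2.12], [-1.47, 1.34], [0.16, 2.42], [-1.27, 4.41], [0.06, 2.06], [-2.6, 2.6]. Speed limits (rad/s): [2.22, 2.22, 2.79, 2.79, 3.14, 3.14, 3.14].

INTERFACE

Orientations are given as a unit quaternion [x, y, z, w].
In Python, from bench import readout, vision, r gives the robot as it stands.
- The arm moves only by the tool arm_command, never from a script. Its argument "targets" is a list that holds one entry, the list of rows, each a list of 6 numbers: the shift along the tool's x, y, z in m, then the turn, a rotation vector about the tool's x, y, z in degrees. A call has 1 to 12 rows; each row shifts and turns the commanded pose from where the row before left it, along the tool's axes as they then stand; what a row does not reach is not made up. A row lasts 1/12 s, in which the tool goes at most 41.7 mm and 7.16 degrees, less where a joint would pass 70% of its speed; a pose out of reach is approached as far as the arm can. A call is refused whole if a number of a shift passes 0.0417 or a number of a turn 7.16, either way. A call with a gripper value outside its range is refused whole. "hand" is the opening, from 0 (shut) to 1 (fully open), set as the call begins (left out, the last holds). The fingers move at their own pace and stop on an object; "grip_force" is the grip in N (left out, the last holds). Time passes only in rows, so rows that do not move let the fingers close. It gives the time, the measured TCP pose, the force and the opening at its end, in the units of the state.
- readout.read_state(): the state, without advancing time (a new reading comes with each control period).
- vision.camera(name): name is "scene" or "side" or "wrist"; returns a dict with "pixels" (384x512x3 uint8, blue, green, red), "fovy" (degrees; the focal length in pixels is half the picture's height over the tangent of half this angle, whatever the lens; pixels are square), "cx", "cy" (the principal point, pixels), "D" ([k1, k2, p1, p2, k3] as OpenCV has them; the pictures are not rectified), "R" (3x3) and "t" (3): a world point X has camera coordinates R X + t; the wrist camera has in their place "mount" (4x4, takes a point from camera to tool coordinates, whose origin is the TCP and whose axes are the tool frame's). Camera axes: x right, y down, z forward; pixel columns grow to the right and rows downward; lengths in m; the calibration is good to about 2 mm. A picture is of the moment at which its call begins: read the wrist's pose just before it. There is no depth.
- r.close_job(): hands the job in, once; it reports no verdict.
The state is a dict: "time": time; "joint_positions": joint angles; "joint_vel": joint speeds; "joint_torque": joint torques, N m; "ee_pos": TCP position; "eef_rot": TCP orientation; "ft_force": force on the tool from outside, world axes, zero at the start; "torque": the same for the moment, N m; "width": finger opening in m.
Only numpy, scipy, OpenCV 4.12 (cv2) and the standard library are available. Lean on these libraries where they do the work, as an engineer would, in place of code of your own. Each camera call takes 0.05 s, during which the arm holds its last target.

TASK

Turn the six-sided barrel in its cradle by its crank handle, either way round, until the open side faces straight down and all three steel rollers have dropped into the padded tray below, then let go and leave it so. Be gentle: turn it slowly (never faster than a third of a turn a second), hold the handle lightly (under 70 N of grip), do not touch the rollers, and leave the other things on the bench where they are.

Things in the scene. Friction and masses are not known exactly. Their poses are not given: they have to be found in the camera images.
- cradle: Fixed steel cradle; origin under its centre, base 250 (x) x 166 (y) x 14 mm. Its y axis runs level along the barrel's turning axis towards the crank end, x level across the barrel, z up. Posts at y = -81..-71 and 71..81 mm, 50 mm wide in x, 175 mm high, carry the axle. Position and yaw (up to 0.25 rad) vary.
- tray (a point): Centre of the padded floor of the catch tray, which is one piece with the cradle (same axes); 20 mm above the bench. Inside, the tray is 222 mm (x) by 130 mm (y), and its walls stand 37 mm above this floor.
- axle (a point): Middle of the barrel, on its turning axis, 150 mm above the bench, over the tray's centre. The barrel is a grey hexagonal prism, 124 mm across flats, 118 mm long, with aluminium end discs of 144 mm diameter. Its open side is the whole missing sixth face, about 67 x 116 mm. This frame does not turn; same axes as the cradle.
- drum (a joint): Turn of the barrel about the cradle's +y, rad. 0: open side straight up, crank handle straight down. Positive carries the handle to the cradle's -x and the open side to +x. At 3.14 or -3.14 the open side faces straight down, handle straight up; stops at 3.4 and -3.4. Starts between -1.3 and 1.3. The axle is stiff (0.35 N m): it stays where left.
- handle (a point): Grip point of the crank handle, on the axis of its black sleeve (22 mm diameter, 96 mm long, level, parallel to the axle, spinning freely, so the gripper need not turn). It is 150 mm along cradle y from the axle point and, at angle q, at x = -70 sin q, z = -70 cos q mm from it. The crank arm is at y 84..92 mm; 56 mm of clear sleeve lies before this point, 40 mm beyond.
- port (a point): Middle of the barrel's open side, 62 mm from the turning axis, opposite the crank handle. It turns with the barrel.
- sleeve: The black crank sleeve itself (same part as handle); its origin is the end of the sleeve next to the crank arm, 56 mm along its own axis from handle. It spins freely, so its roll means nothing.
- roller1: Steel roller, 24 mm in diameter and 60 mm long, 85 to 170 g, loose inside the barrel at the start. Origin at its centre, its y axis along its length.
- roller2: Steel roller, 24 mm in diameter and 60 mm long, 85 to 170 g, loose inside the barrel at the start. Origin at its centre, its y axis along its length.
- roller3: Steel roller, 24 mm in diameter and 60 mm long, 85 to 170 g, loose inside the barrel at the start. Origin at its centre, its y axis along its length.
- joystick: Bystander: off-white joystick box 150 x 110 mm, 105 mm high with its stick, standing loose on the bench to the robot's left. Origin under its centre.
- vblock: Bystander: dark steel V-block 100 x 60 x 60 mm, on the bench to the robot's right. Origin under its centre.
- cleaner: Bystander: clear plastic cleaner bottle with a white cap, 60 mm in diameter, 150 mm tall, on the bench to the robot's right. Origin under its centre.
Not all that is in view belongs to the job. What is shaped like the roller1 but green or red is not meant.

How it is judged:
By the outcome, as a careful person would: the job done as asked, in the order asked, and still so for the second after the job is handed in, with the robot touching nothing.
It also fails if it takes over 45 s, if anything falls off the work surface, if the arm or the gripper's body presses on something with over 40 N, if the wrist force passes 120 N, or if a joint passes its speed limit or range.

## Working session

There is one attempt and no reset: what is moved stays moved. The work goes in short steps, Python scripts to look and compute and a tool call to move; the robot and the scene stay as the last step left them, time stands still between calls to the robot, and variables do not carry over. Pictures are saved under pics/ and viewed, and the job is handed in when it is done.

Besides the shell and the picture viewer there is one more tool, called after "Call:" by a JSON object that holds its "op" and its "data". arm_command: Moves the arm, as the interface text tells. Its arguments: {"type":"object","properties":{"targets":{"type":"array","items":{"type":"array","items":{"type":"array","items":{"type":"number"}}}},"hand":{"type":"number"},"grip_force":{"type":"number"}},"required":["targets"]}

```bash
ls; mkdir -p pics; python3 - <<'E'
from bench import readout, vision, r
import cv2
s=readout.read_state()
for k,v in s.items(): print(k,v)
for n in ["scene","side","wrist"]:
    c=vision.camera(n); cv2.imwrite(f"pics/{n}0.png",c["pixels"])
    print(n,{k:v for k,v in c.items() if k!="pixels"})
E
```

```text
pics
time 0.0
joint_positions [ 1.24042049  0.33286057 -0.0647172   1.46092498  0.02162934  1.34991118
 -0.08846297]
joint_vel [ 1.11546943e-04  8.12969191e-04  3.07219043e-04  5.90413748e-05
 -9.96287116e-04 -3.47655074e-04  8.06884801e-05]
joint_torque [ 3.03661345e-04 -6.23259902e+01  2.48972053e-02 -3.89903498e+01
 -6.13070838e-02  3.96666618e-02  1.17115678e-04]
ee_pos [ 0.18921567 -0.59526689  0.22176886]
eef_rot [-0.57048065  0.41784695 -0.41700831  0.57101649]
ft_force [ 0.33468706  0.09247995 -0.2372273 ]
torque [-0.01888673 -0.00202972 -0.06099224]
width 0.08747477527892261
scene {'fovy': 47.363416997932106, 'cx': 254.2899506969793, 'cy': 188.6375006584256, 'D': array([-0.00438337,  0.        ,  0.        ,  0.        ,  0.        ]), 'R': array([[-0.22308139,  0.97472072, -0.01241826],
       [ 0.75117804,  0.16377291, -0.6394607 ],
       [-0.62126182, -0.15198011, -0.76872348]]), 't': array([ 0.1531852 , -0.27971821,  1.56518731])}
side {'fovy': 45.041759054284356, 'cx': 247.4282018863966, 'cy': 198.2188355073514, 'D': array([-0.18661228,  0.        ,  0.        ,  0.        ,  0.        ]), 'R': array([[ 0.97002863, -0.24296468, -0.00355297],
       [-0.12883519, -0.50186299, -0.85529821],
       [ 0.20602416,  0.8301215 , -0.51812387]]), 't': array([-0.49557463,  0.17372448,  1.38577736])}
wrist {'fovy': 62.76867077048532, 'cx': 256.6335101227539, 'cy': 193.43102862001598, 'D': array([-0.076645,  0.      ,  0.      ,  0.      ,  0.      ]), 'mount': array([[ 9.99999920e-01,  1.12550192e-05,  3.99487036e-04,
        -3.14013626e-04],
       [-3.78566144e-04, -2.93677418e-01,  9.55904509e-01,
        -1.62634659e-01],
       [ 1.28079045e-04, -9.55904584e-01, -2.93677391e-01,
         8.12074474e-02],
       [ 0.00000000e+00,  0.00000000e+00,  0.00000000e+00,
         1.00000000e+00]])}
```

View pics/scene0.png

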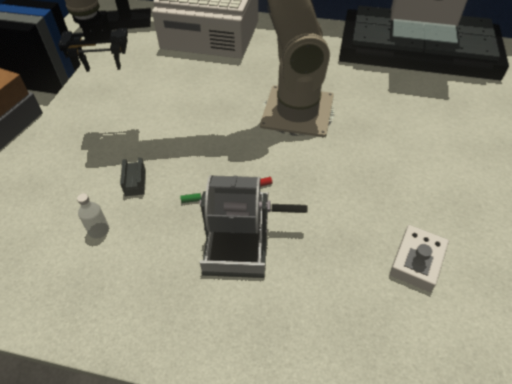

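View pics/side0.png

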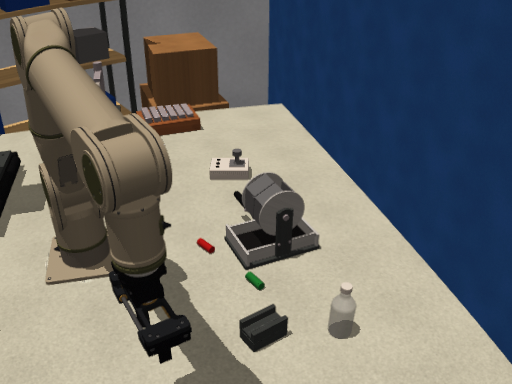

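View pics/wrist0.png

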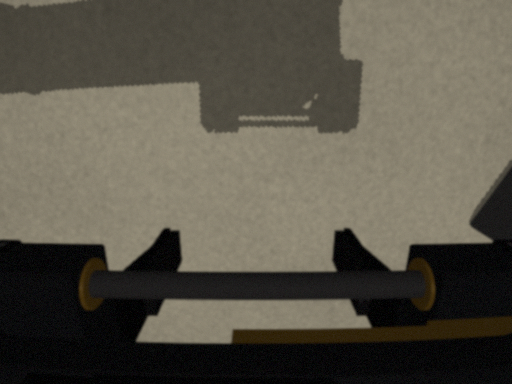

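```bash
python3 - <<'E'
import cv2
a=cv2.imread("pics/scene0.png")[160:290,170:330]; cv2.imwrite("pics/c1.png",cv2.resize(a,None,fx=5,fy=4.6,interpolation=cv2.INTER_CUBIC)[:598])
a=cv2.imread("pics/side0.png")[155:285,185:345]; cv2.imwrite("pics/c2.png",cv2.resize(a,None,fx=5,fy=4.6,interpolation=cv2.INTER_CUBIC)[:598])
E
```

```text
(no output)
```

View pics/c1.png

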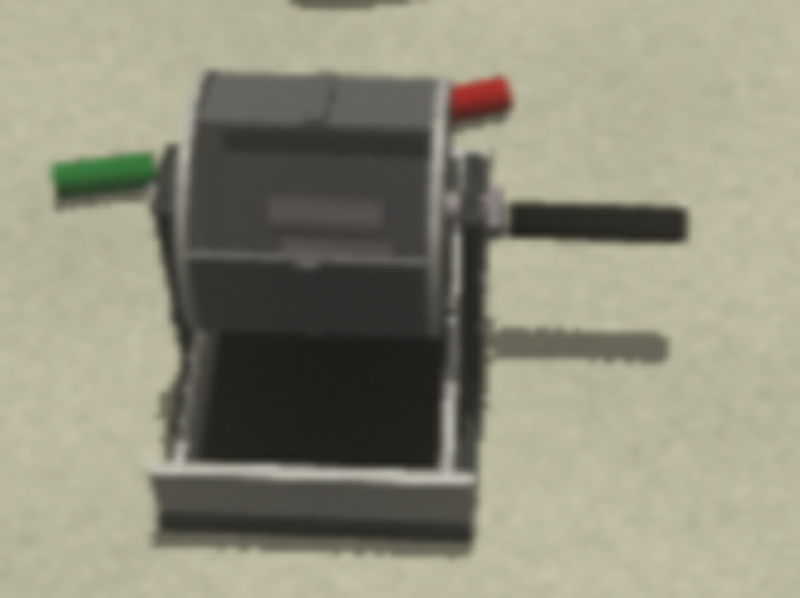

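View pics/c2.png

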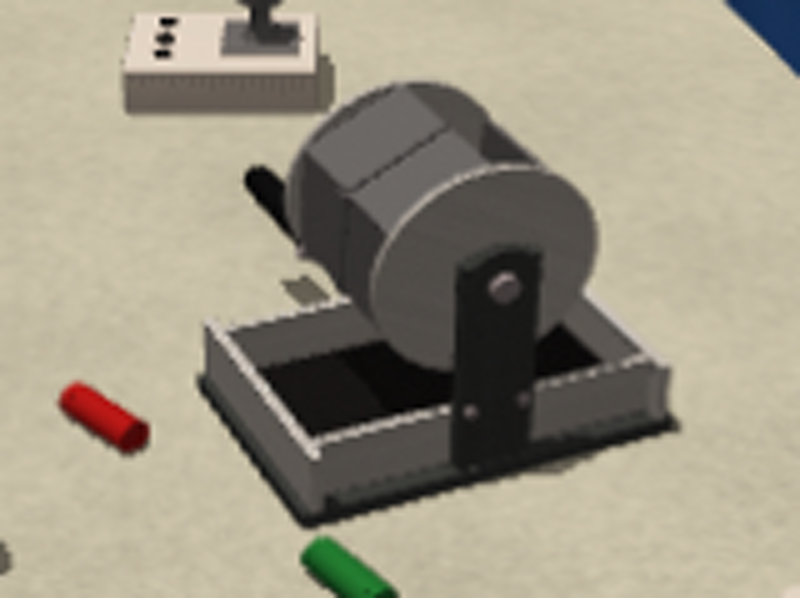

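```bash
cat > h.py <<'E'
import numpy as np, cv2
from scipy.spatial.transform import Rotation as Ro
from scipy.optimize import least_squares
def KD(c):
    f=c["pixels"].shape[0]/2/np.tan(np.radians(c["fovy"])/2)
    return np.array([[f,0,c["cx"]],[0,f,c["cy"]],[0,0,1]]),c["D"]
def proj(c,P):
    K,D=KD(c); return cv2.projectPoints(np.asarray(P,float).reshape(-1,3),cv2.Rodrigues(c["R"])[0],c["t"],K,D)[0].reshape(-1,2)
def ray(c,uv):
    K,D=KD(c); n=cv2.undistortPoints(np.array([[uv]],float),K,D)[0,0]
    d=c["R"].T@np.array([n[0],n[1],1]); return -c["R"].T@c["t"], d/np.linalg.norm(d)
def onz(c,uv,z):
    o,d=ray(c,uv); return o+d*(z-o[2])/d[2]
E
python3 - <<'E'
from h import *
from bench import vision,readout
sc=vision.camera("scene"); sd=vision.camera("side")
S=lambda u,v:((u+.5)/5-.5+170,(v+.5)/4.6-.5+160)
T=lambda u,v:((u+.5)/5-.5+185,(v+.5)/4.6-.5+155)
obs=[]# cam, px, cradle pt fn
A=[(sd,T(305,526),(-.125,-.083,0)),(sd,T(678,430),(.125,-.083,0)),(sd,T(200,388),(-.125,.083,0)),
 (sc,S(155,543),(.125,-.083,0)),(sc,S(470,549),(.125,.083,0)),(sd,T(504,286),(0,-.084,.15))]
for c,p,_ in A[:5]: print(onz(c,p,0))
def world(p,P): 
    x,y,th=p; P=np.array(P); return np.array([x+np.cos(th)*P[0]-np.sin(th)*P[1],y+np.sin(th)*P[0]+np.cos(th)*P[1],P[2]])
f=lambda p:np.concatenate([proj(c,world(p,P))[0]-np.array(u) for c,u,P in A])
s=least_squares(f,[.6,0,0],loss='soft_l1'); print(s.x,f(s.x).round(1))
B=[(sc,S(511,219),.094),(sc,S(686,225),.19),(sd,T(262,177),.19)]
def g(v):
    q=v[0]; return np.concatenate([f(v[1:])]+[proj(c,world(v[1:],(-.07*np.sin(q),y,.15-.07*np.cos(q))))[0]-np.array(u) for c,u,y in B])
s2=least_squares(g,[1,*s.x],loss='soft_l1');print(s2.x,g(s2.x).round(1))
q=s2.x[0];
for y in(.094,.15,.19):print("handle",world(s2.x[1:],(-.07*np.sin(q),y,.15-.07*np.cos(q))))
print(world(s2.x[1:],(0,.15,.15)))
print(Ro.from_quat(readout.read_state()["eef_rot"]).as_matrix().round(3))
E
```

```text
[ 0.46054103 -0.17926504  0.        ]
[ 7.06361727e-01 -1.40793999e-01  1.11022302e-16]
[ 0.43150475 -0.02061308  0.        ]
[ 0.7121619  -0.13811491  0.        ]
[0.68018828 0.02337205 0.        ]
[ 0.5699007  -0.0785114   0.16444684] [ 0.   0.4  0.  -0.2  0.2 -0.7 -0.  -1.9  0.2 -0.2  1.1 -0.3]
[ 0.59240473  0.56974228 -0.07850628  0.16513872] [-0.   0.4 -0.  -0.2  0.2 -0.7 -0.  -2.   0.3 -0.2  1.  -0.3 -0.9  0.1
  0.1  0.3 -0.4 -1.2]
handle [0.51573639 0.00778975 0.09192797]
handle [0.5065306  0.0630279  0.09192797]
handle [0.49995503 0.10248372 0.09192797]
[0.5450839  0.06945305 0.15      ]
[[ 0.303 -0.     0.953]
 [-0.953  0.001  0.303]
 [-0.001 -1.    -0.   ]]
```

```bash
cat >> h.py <<'E'
X0,Y0,TH=0.56974,-0.07851,0.16514
def W(P):
    return np.array([X0+np.cos(TH)*P[0]-np.sin(TH)*P[1],Y0+np.sin(TH)*P[0]+np.cos(TH)*P[1],P[2]])
RG=np.array([[np.cos(TH),0,-np.sin(TH)],[np.sin(TH),0,np.cos(TH)],[0,-1,0]])
def togo(goal):
    from bench import readout
    s=readout.read_state(); R=Ro.from_quat(s["eef_rot"]).as_matrix(); p=s["ee_pos"]
    print("t",s["time"],"p",p.round(4),"tool shift mm",(1e3*R.T@(goal-p)).round(1),"rot deg",np.degrees(Ro.from_matrix(R.T@RG).as_rotvec()).round(2),"F",s["ft_force"].round(1),"w",round(s["width"],4))
    return s
def sim(p,R,rows):
    for r in rows:
        p=p+R@np.array(r[:3]); R=R@Ro.from_rotvec(np.radians(r[3:])).as_matrix()
    return p,R
E
python3 - <<'E'
from h import *
g=W((-.07*np.sin(.5924),.15,.35)); print(g)
s=togo(g)
R=Ro.from_quat(s["eef_rot"]).as_matrix();p=s["ee_pos"]
for x,z in [(-.006,.036),(-.006,.037),(-.007,.036),(-.006,.035)]:
    p2,R2=sim(p,R,[(0,-.04,0,0,0,0)]*3+[(x,0,z,0,-3.72,0)]*22)
    print(x,z,p2,(R2.T@(g-p2)).round(3))
E
```

```text
[0.50652841 0.06302414 0.35      ]
t 0.25 p [ 0.1893 -0.5955  0.2222] tool shift mm [-531.5 -127.5  501.8] rot deg [-2.000e-02 -8.183e+01 -3.000e-02] F [-1.3 -1.3 -0.4] w 0.0869
-0.006 0.036 [0.48703835 0.07812567 0.34251347] [ 0.017 -0.007 -0.018]
-0.006 0.037 [0.49811898 0.09499189 0.34252068] [ 0.003 -0.007 -0.033]
-0.007 0.036 [0.47017213 0.0892063  0.3425231 ] [ 0.032 -0.007 -0.032]
-0.006 0.035 [0.47595772 0.06125946 0.34250626] [ 0.03  -0.007 -0.003]
```

Call:
{"op": "arm_command", "data": {"targets": [[[0,-0.04,0,0,0,0],[0,-0.04,0,0,0,0],[0,-0.04,0,0,0,0]]], "hand": 1}}

```text
time: 0.5
ee_pos: [0.1891, -0.5951, 0.3437]
eef_rot: [-0.57, 0.418, -0.417, 0.571]
ft_force: [0.1, -0.7, -0.3]
width: 0.0871
```

Call:
{"op": "arm_command", "data": {"targets": [[[-0.005,0,0.035,0,-3.7,0],[-0.005,0,0.035,0,-3.7,0],[-0.005,0,0.035,0,-3.7,0],[-0.005,0,0.035,0,-3.7,0],[-0.005,0,0.035,0,-3.7,0],[-0.005,0,0.035,0,-3.7,0],[-0.005,0,0.035,0,-3.7,0],[-0.005,0,0.035,0,-3.7,0],[-0.005,0,0.035,0,-3.7,0],[-0.005,0,0.035,0,-3.7,0],[-0.005,0,0.035,0,-3.7,0]]]}}

```text
time: 1.42
ee_pos: [0.4629, -0.3283, 0.3424]
eef_rot: [0.681, -0.192, 0.192, -0.681]
ft_force: [1.4, 0.4, -0.3]
width: 0.087
```

Call:
{"op": "arm_command", "data": {"targets": [[[-0.005,0,0.035,0,-3.7,0],[-0.005,0,0.035,0,-3.7,0],[-0.005,0,0.035,0,-3.7,0],[-0.005,0,0.035,0,-3.7,0],[-0.005,0,0.035,0,-3.7,0],[-0.005,0,0.035,0,-3.7,0],[-0.005,0,0.035,0,-3.7,0],[-0.005,0,0.035,0,-3.7,0]]]}}

```text
time: 2.08
ee_pos: [0.5134, -0.0531, 0.3425]
eef_rot: [0.707, -0.012, 0.012, -0.707]
ft_force: [0.5, -0.7, 0.6]
width: 0.087
```

```bash
python3 - <<'E'
from h import *
g=W((-.07*np.sin(.5924),.15,.35))
s=togo(g)
E
```

```text
t 2.0833 p [ 0.5134 -0.0531  0.3425] tool shift mm [-10.7  -7.6 115.8] rot deg [ 1.000e-02 -1.134e+01  1.000e-02] F [ 0.5 -0.7  0.6] w 0.087
```

Call:
{"op": "arm_command", "data": {"targets": [[[0.006,0,0.029,0,-2.84,0],[0.006,0,0.029,0,-2.84,0],[0.006,0,0.029,0,-2.84,0],[0.006,0,0.029,0,-2.84,0],[0,0,0,0,0,0]]]}}

```text
time: 2.5
ee_pos: [0.5323, 0.0686, 0.3427]
eef_rot: [-0.704, -0.061, 0.061, 0.705]
ft_force: [-0.7, 0.9, 0.1]
width: 0.0869
```

```bash
python3 - <<'E'
from h import *
from bench import vision
g=W((-.07*np.sin(.5924),.15,.35))
s=togo(g)
for n in ["wrist","scene","side"]:
    c=vision.camera(n); cv2.imwrite(f"pics/{n}1.png",c["pixels"])
    if n=="wrist":
        M=c["mount"]; R=Ro.from_quat(s["eef_rot"]).as_matrix()
        cam={**c,"R":(R@M[:3,:3]).T}; cam["t"]=-cam["R"]@(s["ee_pos"]+R@M[:3,3])
        q=.5924
        print(proj(cam,[W((-.07*np.sin(q),y,.15-.07*np.cos(q))) for y in(.094,.15,.19)]).round(1))
E
```

```text
t 2.5 p [0.5323 0.0686 0.3427] tool shift mm [-26.4  -7.3  -1.1] rot deg [-0.14  0.47  0.04] F [-0.7  0.9  0.1] w 0.0869
[[237.  201.7]
 [236.6 161.8]
 [236.3 131.6]]
```

View pics/wrist1.png

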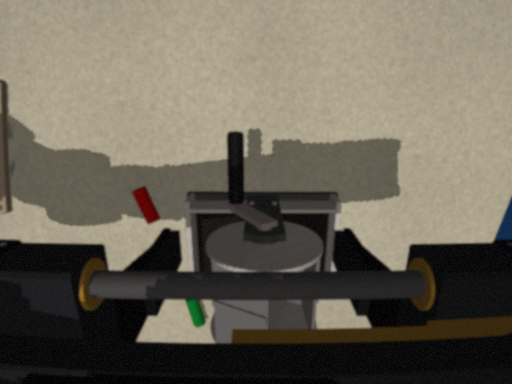

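Call:
{"op": "arm_command", "data": {"targets": [[[-0.0265,0.02,-0.001,0,0.4,0],[0,0.04,0,0,0,0],[0,0.04,0,0,0,0],[0,0.04,0,0,0,0],[0,0.02,0,0,0,0],[0,0,0,0,0,0]]]}}

```text
time: 3.15
ee_pos: [0.5044, 0.0542, 0.1781]
eef_rot: [0.705, 0.051, -0.056, -0.705]
ft_force: [0.1, -0.3, 0.8]
width: 0.087
```

```bash
python3 - <<'E'
from h import *
from bench import vision
q=.5924
s=togo(W((-.07*np.sin(q),.15,.131-.07*np.cos(q))))
c=vision.camera("wrist"); cv2.imwrite(f"pics/wrist2.png",c["pixels"])
M=c["mount"]; R=Ro.from_quat(s["eef_rot"]).as_matrix()
cam={**c,"R":(R@M[:3,:3]).T}; cam["t"]=-cam["R"]@(s["ee_pos"]+R@M[:3,3])
print(proj(cam,[W((-.07*np.sin(q),y,.15-.07*np.cos(q))) for y in(.094,.15,.19)]).round(1))
E
```

```text
t 3.15 p [0.5044 0.0542 0.1781] tool shift mm [  4.2 105.2   8.4] rot deg [-0.01 -0.74 -0.42] F [ 0.1 -0.3  0.8] w 0.087
[[261.8 250.4]
 [261.3 189.2]
 [260.9 140.5]]
```

View pics/wrist2.png

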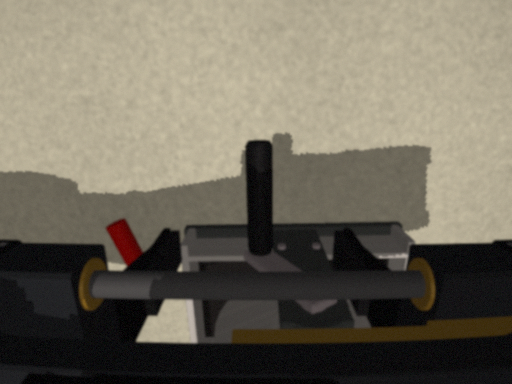

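Call:
{"op": "arm_command", "data": {"targets": [[[0.004,0.035,0.008,0,-0.7,-0.4],[0,0.03,0,0,0,0],[0,0.025,0,0,0,0],[0,0.012,0,0,0,0],[0,0,0,0,0,0]]]}}

```text
time: 3.62
ee_pos: [0.51, 0.0644, 0.0799]
eef_rot: [-0.704, -0.06, 0.057, 0.705]
ft_force: [-1.0, -0.2, 0.3]
width: 0.0869
```

```bash
python3 - <<'E'
from h import *
from bench import vision
q=.5924
s=togo(W((-.07*np.sin(q),.15,.131-.07*np.cos(q))))
c=vision.camera("wrist"); cv2.imwrite(f"pics/wrist3.png",c["pixels"])
E
```

```text
t 3.6167 p [0.51   0.0644 0.0799] tool shift mm [-3.6  7.  -0.7] rot deg [-0.    0.06  0.3 ] F [-1.  -0.2  0.3] w 0.0869
```

View pics/wrist3.png

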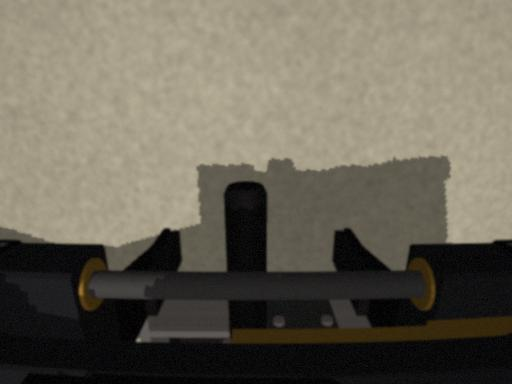

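Call:
{"op": "arm_command", "data": {"targets": [[[-0.0035,0.0065,0,0,0,0.3],[0,0,0,0,0,0],[0,0,0,0,0,0]]]}}

```text
time: 3.92
ee_pos: [0.5074, 0.0645, 0.0751]
eef_rot: [0.705, 0.06, -0.058, -0.705]
ft_force: [0.2, 0.1, 0.0]
width: 0.0873
```

Call:
{"op": "arm_command", "data": {"targets": [[[0,0,0,0,0,0],[0,0,0,0,0,0],[0,0,0,0,0,0],[0,0,0,0,0,0],[0,0,0,0,0,0],[0,0,0,0,0,0],[0,0,0,0,0,0],[0,0,0,0,0,0]]], "hand": 0.1, "grip_force": 30}}

```text
time: 4.58
ee_pos: [0.5068, 0.0646, 0.074]
eef_rot: [-0.705, -0.06, 0.059, 0.705]
ft_force: [0.7, -0.6, 0.1]
width: 0.0414
```

```bash
python3 - <<'E'
from h import *
from bench import vision
q=.5924
s=togo(W((-.07*np.sin(q),.15,.131-.07*np.cos(q))))
E
```

```text
t 4.5833 p [0.5068 0.0646 0.074 ] tool shift mm [-0.5  1.1 -1.5] rot deg [0.01 0.13 0.1 ] F [ 0.7 -0.6  0.1] w 0.0414
```

Fingers still closing.

Call:
{"op": "arm_command", "data": {"targets": [[[0,0,0,0,0,0],[0,0,0,0,0,0],[0,0,0,0,0,0],[0,0,0,0,0,0],[0,0,0,0,0,0],[0,0,0,0,0,0]]]}}

```text
time: 5.08
ee_pos: [0.506, 0.0645, 0.0736]
eef_rot: [0.705, 0.059, -0.059, -0.705]
ft_force: [-4.9, -0.3, -1.3]
width: 0.0212
```

```bash
python3 - <<'E'
from h import *
from bench import vision
q=.5924
s=togo(W((-.07*np.sin(q),.15,.131-.07*np.cos(q))))
for f,n in ((.5,6),):
    # row plan: tool x=+cradle x, tool y=down
    qs=np.linspace(q,np.pi,52)
    d=np.diff(np.c_[-.07*np.sin(qs),.07*np.cos(qs)],axis=0)*1e3
    print(d.round(1).tolist())
E
```

```text
t 5.0833 p [0.506  0.0645 0.0736] tool shift mm [ 0.3  0.7 -1.5] rot deg [0.01 0.14 0.  ] F [-4.9 -0.3 -1.3] w 0.0212
[[-2.9, -2.0], [-2.7, -2.2], [-2.6, -2.3], [-2.5, -2.4], [-2.4, -2.6], [-2.3, -2.7], [-2.1, -2.8], [-2.0, -2.9], [-1.8, -3.0], [-1.7, -3.1], [-1.5, -3.1], [-1.4, -3.2], [-1.2, -3.3], [-1.0, -3.3], [-0.9, -3.4], [-0.7, -3.4], [-0.5, -3.5], [-0.4, -3.5], [-0.2, -3.5], [-0.0, -3.5], [0.2, -3.5], [0.3, -3.5], [0.5, -3.5], [0.7, -3.4], [0.9, -3.4], [1.0, -3.3], [1.2, -3.3], [1.4, -3.2], [1.5, -3.2], [1.7, -3.1], [1.8, -3.0], [2.0, -2.9], [2.1, -2.8], [2.2, -2.7], [2.4, -2.6], [2.5, -2.4], [2.6, -2.3], [2.7, -2.2], [2.8, -2.0], [2.9, -1.9], [3.0, -1.8], [3.1, -1.6], [3.2, -1.4], [3.3, -1.3], [3.3, -1.1], [3.4, -0.9], [3.4, -0.8], [3.4, -0.6], [3.5, -0.4], [3.5, -0.3], [3.5, -0.1]]
```

Call:
{"op": "arm_command", "data": {"targets": [[[-0.0029,-0.002,0,0,0,0],[-0.0027,-0.0022,0,0,0,0],[-0.0026,-0.0023,0,0,0,0],[-0.0025,-0.0024,0,0,0,0],[-0.0024,-0.0026,0,0,0,0],[-0.0023,-0.0027,0,0,0,0]]]}}

```text
time: 5.58
ee_pos: [0.49, 0.0617, 0.0877]
eef_rot: [0.705, 0.059, -0.06, -0.705]
ft_force: [-5.5, -0.5, -14.3]
width: 0.0206
```

```bash
cat >> h.py <<'E'
def qstat():
    s=togo(np.zeros(3)); R=Ro.from_quat(s["eef_rot"]).as_matrix()
    g=s["ee_pos"]-R[:,1]*.019
    c=np.array([[np.cos(TH),np.sin(TH)],[-np.sin(TH),np.cos(TH)]])@(g[:2]-[X0,Y0]); 
    print("cradle",c.round(4),g[2].round(4)-.15,"r",np.hypot(c[0],g[2]-.15),"q",np.arctan2(-c[0],-(g[2]-.15)))
E
python3 - <<'E'
from h import *
qstat()
E
```

```text
t 5.5833 p [0.49   0.0617 0.0877] tool shift mm [-493.3   88.2   20.8] rot deg [ 0.01  0.14 -0.06] F [ -5.5  -0.5 -14.3] w 0.0206
cradle [-0.0556  0.1515] -0.04329999999999999 r 0.07051762965677322 q 0.9088219477846547
```

Call:
{"op": "arm_command", "data": {"targets": [[[-0.0021,-0.0028,0,0,0,0],[-0.002,-0.0029,0,0,0,0],[-0.0018,-0.003,0,0,0,0],[-0.0017,-0.0031,0,0,0,0],[-0.0015,-0.0031,0,0,0,0],[-0.0014,-0.0032,0,0,0,0],[-0.0012,-0.0033,0,0,0,0],[-0.001,-0.0033,0,0,0,0]]]}}

```text
time: 6.25
ee_pos: [0.4763, 0.0594, 0.112]
eef_rot: [0.705, 0.058, -0.06, -0.704]
ft_force: [-11.4, -1.3, -12.4]
width: 0.0206
```

```bash
python3 - <<'E'
from h import *
qstat()
E
```

```text
t 6.25 p [0.4763 0.0594 0.112 ] tool shift mm [-479.1  113.8   20.9] rot deg [ 0.03  0.14 -0.21] F [-11.4  -1.3 -12.4] w 0.0206
cradle [-0.0695  0.1514] -0.01899999999999999 r 0.0720222935349117 q 1.3041260281742697
```

Call:
{"op": "arm_command", "data": {"targets": [[[-0.0014,-0.0034,0,0,0,0],[-0.0012,-0.0034,0,0,0,0],[-0.0005,-0.0035,0,0,0,0],[-0.0004,-0.0035,0,0,0,0],[-0.0002,-0.0035,0,0,0,0],[0,-0.0035,0,0,0,0]]]}}

```text
time: 6.75
ee_pos: [0.4729, 0.0587, 0.1332]
eef_rot: [0.705, 0.058, -0.06, -0.704]
ft_force: [-12.6, -3.1, -7.4]
width: 0.0209
```

```bash
python3 - <<'E'
from h import *
qstat()
E
```

```text
t 6.75 p [0.4729 0.0587 0.1332] tool shift mm [-475.6  134.8   21. ] rot deg [ 0.04  0.13 -0.19] F [-12.6  -3.1  -7.4] w 0.0209
cradle [-0.0729  0.1513] 0.0022000000000000075 r 0.07296883213685358 q 1.6015783515897974
```

Call:
{"op": "arm_command", "data": {"targets": [[[-0.0006,-0.0035,0,0,0,0],[-0.0002,-0.0035,0,0,0,0],[0.0003,-0.0035,0,0,0,0],[0.0005,-0.0035,0,0,0,0],[0.0007,-0.0034,0,0,0,0],[0.0009,-0.0034,0,0,0,0],[0.001,-0.0033,0,0,0,0],[0.0012,-0.0033,0,0,0,0]]]}}

```text
time: 7.42
ee_pos: [0.4784, 0.0597, 0.1617]
eef_rot: [0.705, 0.06, -0.059, -0.704]
ft_force: [-5.9, -0.7, -7.1]
width: 0.0209
```

```bash
cat >> h.py <<'E'
X0-=.003*np.cos(TH); Y0-=.003*np.sin(TH)
def qstat():
    s=togo(np.zeros(3)); R=Ro.from_quat(s["eef_rot"]).as_matrix()
    g=s["ee_pos"]-R[:,1]*.019
    c=np.array([[np.cos(TH),np.sin(TH)],[-np.sin(TH),np.cos(TH)]])@(g[:2]-[X0,Y0]); z=g[2]-.1525
    print("cradle",c.round(4),z.round(4),"r",np.hypot(c[0],z),"q",np.arctan2(-c[0],-z))
E
python3 - <<'E'
from h import *
qstat()
E
```

```text
t 7.4167 p [0.4784 0.0597 0.1617] tool shift mm [-481.9  161.1   21.1] rot deg [0.05 0.14 0.06] F [-5.9 -0.7 -7.1] w 0.0209
cradle [-0.0644  0.1514] 0.0282 r 0.07024145275979655 q 1.9832449249509823
```

Call:
{"op": "arm_command", "data": {"targets": [[[0.0014,-0.0032,0,0,0,0],[0.0015,-0.0032,0,0,0,0],[0.0017,-0.0031,0,0,0,0],[0.0018,-0.003,0,0,0,0],[0.002,-0.0029,0,0,0,0],[0.0021,-0.0028,0,0,0,0],[0.0022,-0.0027,0,0,0,0],[0.0024,-0.0026,0,0,0,0]]]}}

```text
time: 8.08
ee_pos: [0.4946, 0.0625, 0.1851]
eef_rot: [-0.705, -0.06, 0.058, 0.705]
ft_force: [-0.0, -1.0, -7.8]
width: 0.021
```

```bash
python3 - <<'E'
from h import *
qstat()
E
```

```text
t 8.0833 p [0.4946 0.0625 0.1851] tool shift mm [-498.7  183.6   20.8] rot deg [0.01 0.13 0.17] F [-0.  -1.  -7.8] w 0.021
cradle [-0.048   0.1515] 0.0516 r 0.07043833727013855 q 2.3919969356085358
```

Call:
{"op": "arm_command", "data": {"targets": [[[0.0026,-0.0023,0,0,0,0],[0.0027,-0.0022,0,0,0,0],[0.0028,-0.002,0,0,0,0],[0.0029,-0.0019,0,0,0,0],[0.003,-0.0018,0,0,0,0],[0.0031,-0.0016,0,0,0,0],[0.0032,-0.0014,0,0,0,0],[0.0033,-0.0013,0,0,0,0]]]}}

```text
time: 8.75
ee_pos: [0.5172, 0.0664, 0.1992]
eef_rot: [-0.705, -0.06, 0.059, 0.705]
ft_force: [-3.5, -0.7, -7.4]
width: 0.0209
```

```bash
python3 - <<'E'
from h import *
qstat()
E
```

```text
t 8.75 p [0.5172 0.0664 0.1992] tool shift mm [-521.3  198.5   20.7] rot deg [0.   0.14 0.07] F [-3.5 -0.7 -7.4] w 0.0209
cradle [-0.025   0.1516] 0.0657 r 0.07029382174686086 q 2.7779804135186095
```

Call:
{"op": "arm_command", "data": {"targets": [[[0.0033,-0.0011,0,0,0,0],[0.0034,-0.0009,0,0,0,0],[0.0034,-0.0008,0,0,0,0],[0.0034,-0.0006,0,0,0,0],[0.0035,-0.0004,0,0,0,0],[0.0035,-0.0003,0,0,0,0],[0.0035,0,0,0,0,0],[0,0,0,0,0,0],[0,0,0,0,0,0]]]}}

```text
time: 9.5
ee_pos: [0.5416, 0.0706, 0.2036]
eef_rot: [-0.704, -0.06, 0.058, 0.705]
ft_force: [0.6, 0.7, -4.6]
width: 0.0209
```

```bash
python3 - <<'E'
from h import *
qstat()
from bench import vision
for n in ("scene","side"):
    c=vision.camera(n); cv2.imwrite(f"pics/{n}2.png",c["pixels"])
    a=c["pixels"][160:290,170:330] if n=="scene" else c["pixels"][155:285,185:345]
    cv2.imwrite(f"pics/{n}2c.png",cv2.resize(a,None,fx=5,fy=4.6,interpolation=cv2.INTER_CUBIC)[:598])
E
```

```text
t 9.5 p [0.5416 0.0706 0.2036] tool shift mm [-546.5  201.7   20.7] rot deg [-0.01  0.14  0.2 ] F [ 0.6  0.7 -4.6] w 0.0209
cradle [-0.0003  0.1517] 0.0701 r 0.07013400417965282 q 3.137246253427592
```

View pics/scene2c.png

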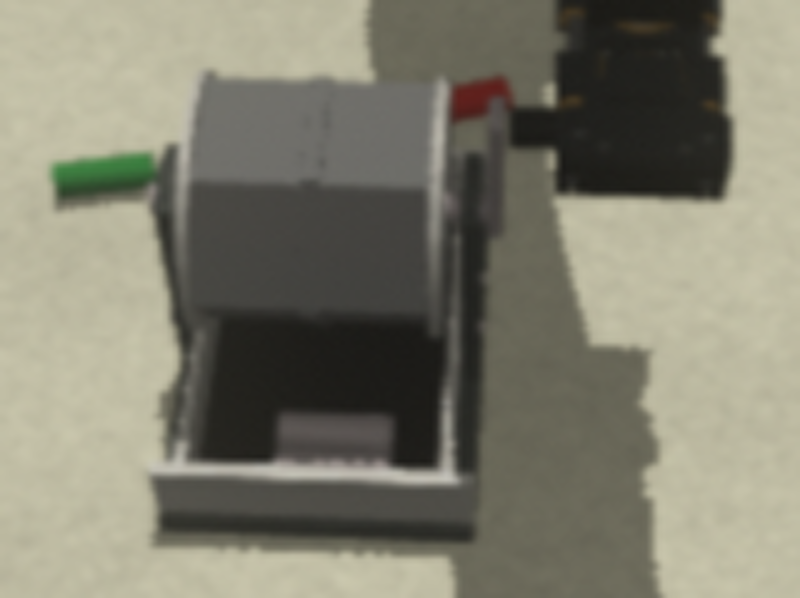

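View pics/side2c.png

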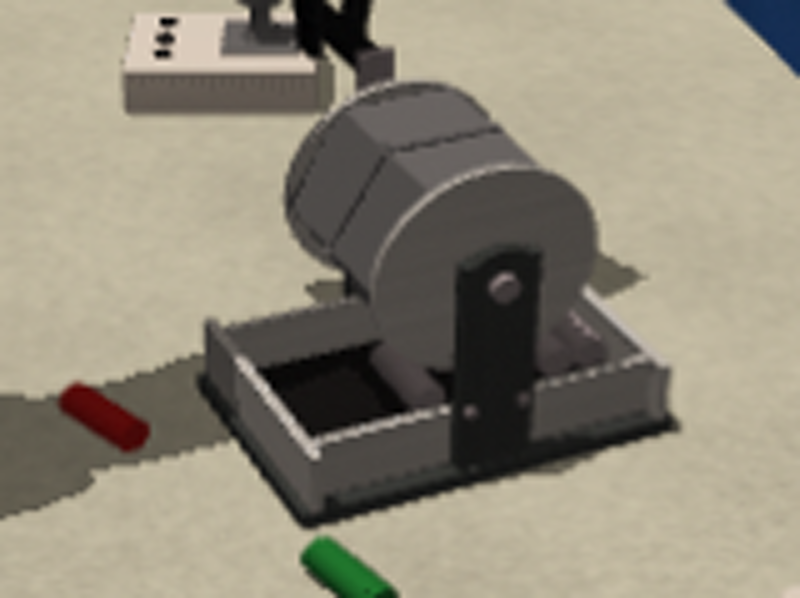

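```bash
python3 - <<'E'
from h import *
from bench import vision
sc=vision.camera("scene"); sd=vision.camera("side")
def crop(c,P,o): 
    p=proj(c,P); return np.c_[(p[:,0]+.5-o[0])*5-.5,(p[:,1]+.5-o[1])*4.6-.5].round(0).tolist()
for off in (0,.003):
  for q in (3.09,3.14,3.19):
    v=lambda ang,y:W((off+.0716*np.sin(ang),y,.15+.0716*np.cos(ang)))
    # port dir angle q (from up toward +x); vertices at q+30+60k deg
    a=[q+np.radians(30+60*k) for k in range(6)]
    P=[v(q-np.pi+np.radians(s),y) for s in(-30,30,90) for y in (-.055,0,.055)]
    print(off,q,"scene",crop(sc,P[3:],(170,160)),"side",crop(sd,P[:6],(185,155)))
E
```

```text
0 3.09 scene [[193.0, 171.0], [308.0, 175.0], [424.0, 179.0], [194.0, 299.0], [307.0, 304.0], [420.0, 308.0]] side [[421.0, 192.0], [379.0, 150.0], [340.0, 111.0], [536.0, 162.0], [491.0, 122.0], [449.0, 84.0]]
0 3.14 scene [[193.0, 178.0], [308.0, 182.0], [423.0, 186.0], [195.0, 303.0], [307.0, 308.0], [420.0, 312.0]] side [[426.0, 188.0], [384.0, 147.0], [344.0, 107.0], [541.0, 164.0], [496.0, 124.0], [454.0, 86.0]]
0 3.19 scene [[192.0, 184.0], [307.0, 189.0], [423.0, 193.0], [196.0, 307.0], [308.0, 312.0], [420.0, 316.0]] side [[432.0, 185.0], [389.0, 143.0], [349.0, 104.0], [546.0, 165.0], [501.0, 125.0], [458.0, 87.0]]
0.003 3.09 scene [[192.0, 175.0], [307.0, 180.0], [423.0, 184.0], [194.0, 304.0], [306.0, 308.0], [420.0, 313.0]] side [[426.0, 191.0], [384.0, 149.0], [344.0, 110.0], [541.0, 161.0], [496.0, 121.0], [454.0, 84.0]]
0.003 3.14 scene [[192.0, 182.0], [307.0, 186.0], [423.0, 191.0], [194.0, 308.0], [307.0, 312.0], [420.0, 317.0]] side [[431.0, 187.0], [389.0, 146.0], [349.0, 106.0], [546.0, 163.0], [501.0, 123.0], [458.0, 85.0]]
0.003 3.19 scene [[191.0, 189.0], [307.0, 193.0], [422.0, 197.0], [195.0, 312.0], [307.0, 316.0], [420.0, 321.0]] side [[437.0, 184.0], [394.0, 142.0], [354.0, 103.0], [551.0, 164.0], [505.0, 124.0], [463.0, 87.0]]
```

Call:
{"op": "arm_command", "data": {"targets": [[[0,0,0,0,0,0],[0,0,0,0,0,0],[0,0,0,0,0,0],[0,0,0,0,0,0],[0,0,0,0,0,0],[0,0,0,0,0,0]]], "hand": 1}}

```text
time: 10.2
ee_pos: [0.5408, 0.0703, 0.2034]
eef_rot: [0.705, 0.06, -0.058, -0.705]
ft_force: [0.1, 0.4, 0.3]
width: 0.0529
```

Call:
{"op": "arm_command", "data": {"targets": [[[0,0,0,0,0,0],[0,0,0,0,0,0],[0,-0.01,0,0,0,0],[0,-0.02,0,0,0,0],[0,-0.04,0,0,0,0],[0,-0.04,0,0,0,0],[0,-0.04,0,0,0,0],[0,-0.03,0,0,0,0],[0,0,0,0,0,0]]]}}

```text
time: 10.95
ee_pos: [0.5417, 0.0712, 0.3906]
eef_rot: [-0.705, -0.063, 0.055, 0.705]
ft_force: [-0.3, 1.2, -0.7]
width: 0.0871
```

```bash
python3 - <<'E'
from h import *
from bench import vision
s=togo(np.zeros(3))
for n in ("wrist","scene","side"):
    c=vision.camera(n); cv2.imwrite(f"pics/{n}3.png",c["pixels"])
    if n=="wrist":
        M=c["mount"]; R=Ro.from_quat(s["eef_rot"]).as_matrix()
        cam={**c,"R":(R@M[:3,:3]).T}; cam["t"]=-cam["R"]@(s["ee_pos"]+R@M[:3,3])
        for q in(3.09,3.14,3.19): print(proj(cam,[W((-.07*np.sin(q),y,.15-.07*np.cos(q))) for y in(.094,.15,.19)]).round(1).tolist())
        print("posts",proj(cam,[W((x,.081,.014)) for x in (-.125,.125)]+[W((x,.083,.175)) for x in (-.025,.025)]).round(1).tolist())
    if n=="scene":
        cv2.imwrite(f"pics/{n}3c.png",cv2.resize(c["pixels"][160:290,170:330],None,fx=5,fy=4.6,interpolation=cv2.INTER_CUBIC)[:598])
    if n=="side":
        cv2.imwrite(f"pics/{n}3c.png",cv2.resize(c["pixels"][200:265,240:330],None,fx=8.8,fy=8.8,interpolation=cv2.INTER_CUBIC)[:598])
E
```

```text
t 10.95 p [0.5417 0.0712 0.3906] tool shift mm [-550.3  384.6   20.5] rot deg [0.04 0.14 0.63] F [-0.3  1.2 -0.7] w 0.0871
[[251.5, 224.3], [251.4, 176.7], [251.3, 139.9]]
[[254.6, 224.3], [254.6, 176.7], [254.7, 139.9]]
[[257.6, 224.3], [257.8, 176.7], [258.0, 139.9]]
posts [[184.0, 186.3], [324.0, 186.2], [235.1, 218.7], [273.9, 218.7]]
```

View pics/wrist3.png

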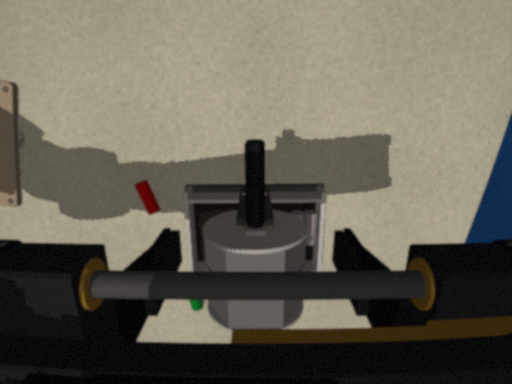

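View pics/scene3c.png

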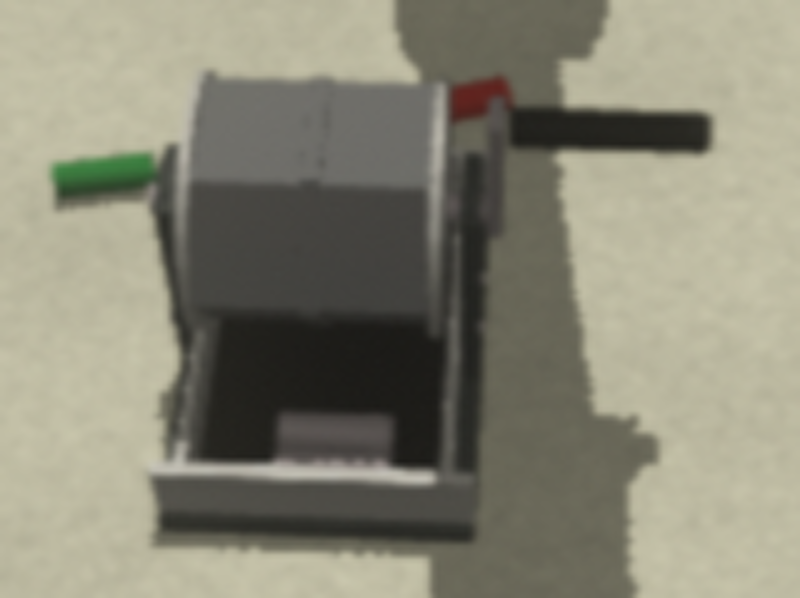

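View pics/side3c.png

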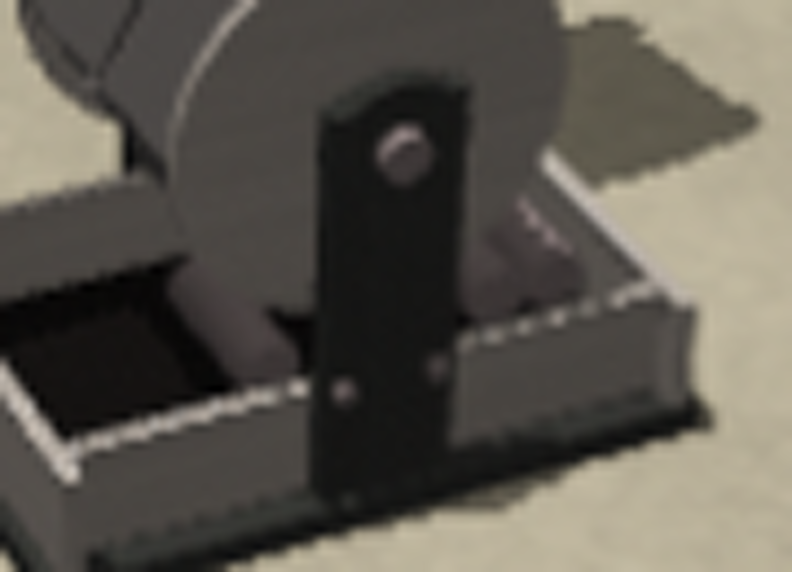

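```bash
python3 - <<'E'
from bench import r
print(r.close_job())
E
```

```text
the job is handed in; nothing more can be done
None
```

I turned the barrel to about 3.14 rad, so the open side faces straight down and the handle points straight up. All three rollers dropped into the tray. I then let go, lifted the gripper about 18 cm clear, and handed the job in at about 11 s.

- **Angle:** The wrist picture shows the sleeve within about half a pixel of the tray's centre line, and a circle fitted to the gripper's path gave 3.137 rad. The barrel's edges in the scene and side pictures agree less tightly, at about 3.09 to 3.14.
- **Rollers:** The final side picture shows three, all below the tray's rim: one on the robot side and two against the far wall. The one on the robot side is hidden in the scene picture, and I took no closer view.
- **Gentleness:** I commanded about 0.6 rad/s, set the grip to 30 N, and read wrist forces of at most about 15 N, sampled between moves.
- **Other objects:** The joystick and the red and green pieces look unmoved. I did not check the V-block or the cleaner bottle again, but the arm passed high above that side of the bench.
- **Disagreement:** My first estimate of the axle was off by about 3 mm in x and 2.5 mm in z. I corrected it partway through from the measured handle path.

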